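# Draw the plug gauge up to its red band

### The job

On the office desk a steel plug gauge stands in the bore of its stand, shut in by an orange keeper plate that stands in the two slotted posts above it. Slide the keeper plate straight up out of its posts and stand it on edge, fully down, in either slot of the grey and black file sorter, and let go of it. Then take the gauge by its black head and draw it straight up without wrenching it in its bore, until the whole red band shows above the block but the blue band is still hidden, and finish while holding it there, upright and still, its lower end in the bore; do not disturb the other things on the desk.

Things in the scene. Friction and masses are not known exactly. Their poses are not given: they have to be found in the camera images.
- stand: Fixed gauge stand. Origin: centre of its underside on the desk, z up. Dark base 84 (x) by 200 (y) by 10 mm; an aluminium block 60 by 60 mm in the middle, top at 72 mm; two grey posts 30 (x) by 26 mm (y) centred at y = -78 and +78 mm, 130 mm apart inside, tops at 156 mm. To clear the posts, close the fingers along the stand's x when gripping plate or gauge
- bore_mouth (a point): Centre of the bore's mouth on top of the block, 72 mm above the desk; axes as the stand's. The bore is vertical and blind, 60 mm deep (floor 12 mm above the desk), 1.5 mm wider than the gauge
- gauge: Loose steel plug gauge, 0.15 to 0.31 kg, upright in the bore, foot on its floor when home. Origin: centre of its lower end; z up along it. Shank diameter 16 mm, black head diameter 26 mm from 73 to 105 mm. Red band 33 to 40 mm above the lower end, blue band 7 to 19 mm; both hidden when home. Red is wholly out at 27 mm of rise, blue starts to show at 41 mm. It falls back if let go
- gauge_head (a point): Middle of the gauge's black head, on its axis, 89 mm above its lower end; 101 mm above the desk when home
- plate: Loose orange plastic keeper plate, 5 mm thick (x), 142 wide (y), 75 high (z), about 90 g. Origin: middle of its lower edge. At the start it stands in 8 mm wide slots in the stand's posts, centred at the stand's x = 0, lower edge on ledges 122 mm above the desk, right above the gauge's head. The slots are open at the top; it must rise 34 mm to leave them
- plate_top (a point): Middle of the plate's upper edge, 75 mm above its lower edge, 197 mm above the desk at the start
- sorter: Fixed file sorter, grey on a black base. Origin: centre of its underside; z up. Base 110 (x) by 130 (y) by 8 mm; two outer fins, 10 mm thick and a middle rib 36 mm thick, 120 mm long in y, tops at 44 mm, form two empty slots along y, 14 mm wide, 36 mm deep, open at both ends, centred at x = -25 and +25 mm. The plate stands in a slot with its width along the sorter's y, and may lean a little
- slot_near (a point): Middle of the floor of the slot at the sorter's x = -25 mm, 8 mm above the desk
- slot_far (a point): Middle of the floor of the slot at the sorter's x = +25 mm, 8 mm above the desk
- bottle: Green glass bottle, diameter 66, height 210 mm; not to be disturbed. Origin: centre of its underside
- penpot: Black pen pot with pens, diameter 76, 145 mm high with the pens; not to be disturbed. Origin: centre of its underside
- tape: Yellow tape roll lying flat, diameter 64, height 24 mm; not to be disturbed. Origin: centre of its underside
- setring: Brass setting ring lying flat, diameter 48, height 18 mm; not to be disturbed. Origin: centre of its underside
- stapler: Red and black stapler, 130 mm long in y, 36 wide, 40 mm high; not to be disturbed. Origin: centre of its underside
- calculator: Grey desk calculator, 150 (x) by 90 by 21 mm; not to be disturbed. Origin: centre of its underside
- punch: Blue and black hole punch, 100 (x) by 115 by 59 mm; not to be disturbed. Origin: centre of its underside
Mind the look-alikes: they are no part of the job. Of the things that look like the stand, the middle-sized one is meant.

How it is judged (in metres and radians):
On the way, in this order (a step that is already met when the one before it is completed fails the run):
1. the keeper plate is drawn up clear of the posts, upright, in the fingers, the gauge still home (z of plate in the frame of stand above 0.158 m and angle between plate's own z axis and vertical below 0.35 rad and contact force between the fingers and plate above 0.5 N and z of gauge in the frame of stand below 0.017 m), for 0.1 s.
2. the keeper plate stands fully down in a slot of the sorter, let go, the gauge still home (x of plate in the frame of sorter between -0.045 and 0.045 m and y of plate in the frame of sorter between -0.045 and 0.045 m and z of plate in the frame of sorter below 0.014 m and angle between plate's own z axis and vertical below 0.35 rad and linear speed of plate below 0.02 m/s and contact force between the fingers and plate below 0.1 N and z of gauge in the frame of stand below 0.017 m), for 0.2 s.
At the end, for the whole second after the job is handed in: Plate released, at rest in a sorter slot (within 6 mm of its floor and 45 mm of its middle, leaning under 20 degrees). Gauge held (over 2 N), risen 27 to 41.5 mm, under 5 degrees off upright, foot within 4 mm of the bore axis, still (under 10 mm/s), under 20 N on the bore (z of gauge in the frame of stand between 0.039 and 0.0535 m and horizontal distance between gauge and bore_mouth below 0.004 m and angle between gauge's own z axis and vertical below 0.09 rad and linear speed of gauge below 0.01 m/s and contact force between the fingers and gauge above 2 N and contact force between gauge and stand below 20 N and x of plate in the frame of sorter between -0.045 and 0.045 m and y of plate in the frame of sorter between -0.045 and 0.045 m and z of plate in the frame of sorter below 0.014 m and angle between plate's own z axis and vertical below 0.35 rad and linear speed of plate below 0.02 m/s and contact force between the fingers and plate below 0.1 N); the arm keeps its last pose, push and grip.
It fails at once if the gauge comes right out of its bore (z of gauge in the frame of stand above 0.07 m).
It fails at once if the gauge is wrenched in its bore (more than 60 N against the stand) (contact force between gauge and stand above 60 N).
It fails at once if another thing on the desk is moved by more than 30 mm (distance of any of bottle, penpot, tape, setring, stapler, calculator, punch from where it was at the start of the episode above 0.03 m).
It also fails if it takes over 58 s, if anything falls off the work surface, if the arm or the gripper's body presses on something with over 40 N, if the wrist force passes 120 N, or if a joint passes its speed limit or range.

### The arm

A 6-joint arm with a two-finger parallel gripper is mounted at the origin on the work surface. World frame = base frame: x ahead of the robot, y to its left, z up, the work surface at z = 0. Lengths are in mm, angles in rad, forces in N, time in s.
With the tool pointing down it reaches from about 350 to 775 mm from the base axis. Payload 7.3 kg.
Tool frame: the origin (TCP) lies on the centre line of the jaws, within the pads' length; the fingertips stand 11 mm ahead of it and the grasp point (between the pads) lies 8 mm behind it; z points along the fingers, y is the line along which they close (so a half turn about z gives the same grasp; the last joint's range is limited). The gripper opens to 92 mm and grips with 3 to 60 N. Pads are 19 mm wide; open, the fingers measure 130 mm over their backs; the gripper's body (75 mm by 190 mm) begins 47 mm behind the grasp point.
Start: joints at [0.985, 0.342, 1.524, -0, 1.275, -0.146], TCP at [223.511, 475.065, 237.741] pointing down, gripper open.
Joint ranges: [-2.53, 2.53], [-0.77, 2.02], [0.04, 2.7], [-1, 4.14], [0.28, 2.66], [-3.11, 3.11]. Speed limits (rad/s): [2.57, 2.57, 3.14, 3.14, 3.14, 3.14].

### API

Orientations are given as [roll, pitch, yaw] about the fixed x, y, z axes, in that order (R = Rz(yaw) Ry(pitch) Rx(roll)).
In Python, from plant import bot gives the robot as it stands.
- The arm moves only by the tool step_arm, never from a script. Its argument "deltas" is a list of rows, each a list of 5 numbers: the opening, from 0 (shut) to 1 (fully open), then the shift along the tool's x, y, z each as a share of 0.5 m, from -1 to 1, then the turn about the tool's z as a share of pi/2 rad, from -1 to 1. In form: [[claw, x, y, z, turn], ...]. A call has 1 to 8 rows; each row shifts and turns the commanded pose from where the row before left it, along the tool's axes as they then stand; what a row does not reach is not made up. A row lasts 1/10 s, in which the tool goes at most 50 mm and 8.59 degrees, less where a joint would pass 70% of its speed; a pose out of reach is approached as far as the arm can. A call with a number of a shift or a turn outside -1 to 1 is refused whole. A call with a gripper value outside its range is refused whole. The fingers move at their own pace and stop on an object; the grip force is fixed at half the most. Time passes only in rows, so rows that do not move let the fingers close. It gives the time, the measured TCP pose, the force, the opening and the grip force at its end, in the units of the state.
- bot.get_obs(): the state, without advancing time (a new reading comes with each control period).
- bot.capture(name): name is "scene" or "top"; returns (picture, depth): 480x640x3 uint8, red, green, blue; 480x640 float32, mm along the optical axis (not along the pixel's ray), 0 where there is no reading.
- bot.camera_params(name): a dict with "fov_y" (degrees; the focal length in pixels is half the picture's height over the tangent of half this angle, whatever the lens; pixels are square), "cx", "cy" (the principal point, pixels), "rvec" (rotation vector, rad) and "tvec" (3), from world to camera coordinates, as OpenCV has them. Camera axes: x right, y down, z forward; pixel columns grow to the right and rows downward; lengths in mm; the calibration is good to about 2 mm. A picture is of the moment at which its call begins. camera_params takes no time and is no camera call.
- bot.close_job(): hands the job in; it is judged then, once.
The state is a dict: "time": time; "joint_positions": joint angles; "dq": joint speeds; "tau": joint torques, N m; "tool_pos": TCP position; "tcp_rot": TCP orientation; "contact_force": force on the tool from outside, world axes, zero at the start; "moment": the same for the moment, N m; "grip_width": finger opening in mm; "finger_force": force on a finger pad.
Only numpy, scipy, OpenCV 4.12 (cv2) and the standard library are available. Lean on these libraries where they do the work, as an engineer would, in place of code of your own. Each camera call takes 0.05 s, during which the arm holds its last target. There are 200 camera calls.

## Working session

There is one attempt and no reset: what is moved stays moved. The work goes in short steps, Python scripts to look and compute and a tool call to move; the robot and the scene stay as the last step left them, time stands still between calls to the robot, and variables do not carry over. Pictures are saved under pics/ and viewed, at most 10 in all, crops included, and the job is handed in when it is done.

Besides the shell and the picture viewer there is one more tool, called after ">>>" as name(argument=value, ...) on one line, values as JSON. step_arm: Moves the arm, as the interface text tells. Shift numbers are shares of 0.5 m and turn numbers shares of pi/2 rad, none past 1 either way. Its arguments: {"type":"object","properties":{"deltas":{"type":"array","items":{"type":"array","items":{"type":"number","minimum":-1,"maximum":1}}}},"required":["deltas"]}

```bash
ls; mkdir -p pics
cat > h.py <<'E'
import numpy as np, cv2
from plant import bot
def cam(n):
    p=bot.camera_params(n); f=240/np.tan(np.radians(p['fov_y'])/2)
    return f,p['cx'],p['cy'],cv2.Rodrigues(np.array(p['rvec'],float))[0],np.array(p['tvec'],float).ravel()
def ray(n,u,v,z):
    f,cx,cy,R,t=cam(n); d=R.T@np.array([(u-cx)/f,(v-cy)/f,1]); c=-R.T@t
    return c+d*(z-c[2])/d[2]
def cloud(n,D):
    f,cx,cy,R,t=cam(n); v,u=np.mgrid[:480,:640]
    P=np.stack([(u-cx)/f*D,(v-cy)/f*D,D],-1); return (P-t)@R
def proj(n,P):
    f,cx,cy,R,t=cam(n); q=R@np.array(P,float)+t; return f*q[0]/q[2]+cx,f*q[1]/q[2]+cy
def shot(n,tag):
    I,D=bot.capture(n); np.savez('pics/%s.npz'%tag,I=I,D=D); cv2.imwrite('pics/%s.png'%tag,I[:,:,::-1]); return I,D
E
python3 - <<'E'
from h import *
for n in('scene','top'):
    shot(n,n+'0'); print(n,bot.camera_params(n)); f,cx,cy,R,t=cam(n); print(-R.T@t)
print(bot.get_obs())
E
```

```text
pics
scene {'fov_y': 46.2020841465775, 'cx': 317.4785886489901, 'cy': 236.72801823460853, 'rvec': array([ 0.63489339,  2.71431874, -1.03567152]), 'tvec': array([ 465.86383654,  -91.25034674, 1585.76939274])}
[ 923.10615669  798.16385179 1118.40502328]
top {'fov_y': 45.09020290959944, 'cx': 308.32772840082833, 'cy': 249.9699066047181, 'rvec': array([ 2.10575665, -2.10242446,  0.2457318 ]), 'tvec': array([  17.51832506,  549.3796336 , 1407.69587068])}
[ 219.05407074   26.83550775 1495.00090551]
{'time': 0.1, 'joint_positions': array([ 9.84991625e-01,  3.42637995e-01,  1.52490694e+00, -8.31244850e-06,
        1.27543182e+00, -1.45981541e-01]), 'dq': array([-0.00052048, -0.00302329, -0.00177407,  0.00068874, -0.00031237,
        0.00077072]), 'tau': array([ 1.68677190e-03, -4.32008529e+01, -2.44692868e+01,  7.18220067e-02,
        5.27566276e-02, -5.88615740e-05]), 'tool_pos': array([223.31084506, 474.75025682, 237.1273554 ]), 'tcp_rot': array([-3.14022211e+00, -1.93472237e-04,  2.70177179e+00]), 'contact_force': array([-0.41382595,  0.05082717, -0.32586665]), 'moment': array([ 0.02343248, -0.00390059, -0.0685765 ]), 'finger_force': 0.0, 'grip_width': 92.05108161008143}
```

View pics/scene0.png

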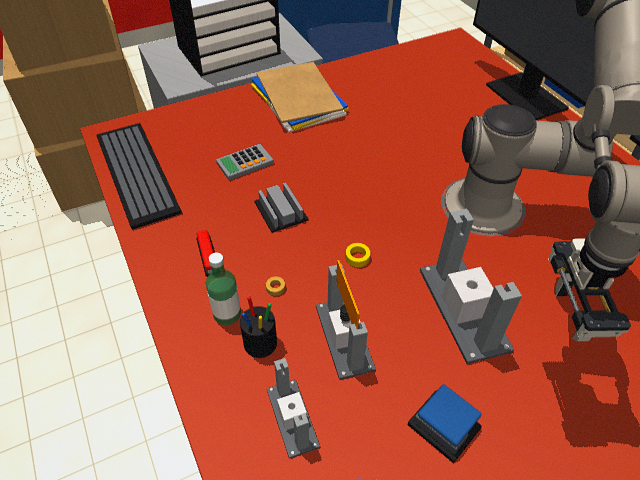

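View pics/top0.png

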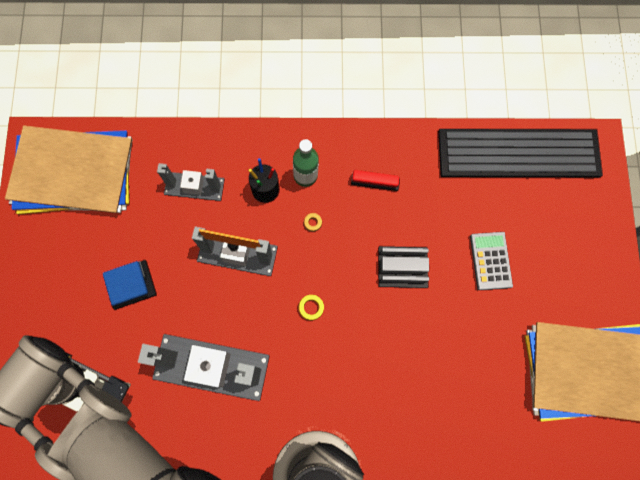

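The scene view shows three stands: small at (292,408), middle at (347,325) and large at (470,293). In the top view they are at (191,182), (235,250) and (205,366). The middle one fits: it is middle-sized, and it alone holds the orange plate and the black-headed gauge. The sorter is at top (404,266) and scene (281,206). I'll measure these and make a confirming crop.

```bash
cat > m.py <<'E'
from h import *
for n in('scene','top'):
    z=np.load('pics/%s0.npz'%n); I,D=z['I'],z['D']; P=cloud(n,D)
    H=cv2.cvtColor(I,cv2.COLOR_RGB2HSV).astype(int); ok=D>0
    box=np.zeros((480,640),bool)
    if n=='scene': box[250:360,320:375]=1
    else: box[220:275,185:285]=1
    h,s,v=H[...,0],H[...,1],H[...,2]
    m=box&ok&(h>=9)&(h<=22)&(s>150)&(P[...,2]>100)
    Q=P[m]; print(n,'orange',m.sum(),'z',np.percentile(Q[:,2],[2,50,98]).round(1))
    xy=Q[:,:2]; c,(w,hh),a=cv2.minAreaRect(xy.astype(np.float32)); print(' minrect',c,w,hh,a)
    T=Q[Q[:,2]>np.percentile(Q[:,2],98)-8][:,:2]; print(' top',T.mean(0).round(1), cv2.fitLine(xy.astype(np.float32),cv2.DIST_HUBER,0,.01,.01).ravel().round(3))
    # block top
    b=box&ok&(s<60)&(v>150)&(abs(P[...,2]-72)<6); print(' block',b.sum(),P[b].mean(0).round(1), cv2.minAreaRect(P[b][:,:2].astype(np.float32)))
    # grey structure: posts tops
    g=box&ok&(s<60)&(abs(P[...,2]-156)<6)
    if g.sum()>3:
        k,lab,st,cen=cv2.connectedComponentsWithStats(g.astype(np.uint8))
        for i in range(1,k):
            if st[i,4]>5: print(' posttop',st[i,4],P[lab==i].mean(0).round(1),np.ptp(P[lab==i],axis=0).round(1))
    # base dark
    g=box&ok&(s<90)&(P[...,2]<16)&(P[...,2]>5); print(' base',g.sum(),cv2.minAreaRect(P[g][:,:2].astype(np.float32)))
    box[:]=0
    if n=='scene': box[175:235,250:312]=1
    else: box[240:295,370:438]=1
    g=box&ok&(s<90)&(P[...,2]>38)&(P[...,2]<50); print(' sorter top',g.sum(),P[g].mean(0).round(1),cv2.minAreaRect(P[g][:,:2].astype(np.float32)))
    g=box&ok&(s<90)&(P[...,2]>4)&(P[...,2]<60); print(' sorter all',g.sum(),cv2.minAreaRect(P[g][:,:2].astype(np.float32)))
    # other heights
    for nm,(a0,b0,c0,d0) in ({'tall':(130,220,240,325),'tape':(290,325,295,330)} if n=='top' else {}).items():
        r=P[a0:b0,c0:d0].reshape(-1,3); r=r[r[:,2]>15]; print(nm,r.min(0).round(),r.max(0).round())
a=cv2.imread('pics/top0.png')[220:290,180:290]; b=cv2.imread('pics/scene0.png')[250:385,300:390]
cv2.imwrite('pics/crop.png',np.hstack([cv2.resize(a,(440,280)),cv2.resize(b,(187,280))]))
E
python3 m.py
```

```text
scene orange 611 z [124.7 172.1 198.9]
 minrect (556.9476318359375, 207.97386169433594) 142.47706604003906 7.163915634155273 78.9599609375
 top [557.1 210.6] [1.95000e-01 9.81000e-01 5.58559e+02 2.10504e+02]
 block 259 [573.7 207.3  71.5] ((556.7814331054688, 208.4460906982422), (62.16941833496094, 58.9925537109375), 78.20231628417969)
 posttop 72 [549.  131.  155.4] [22.6 31.1 11.3]
 posttop 162 [572.8 287.  155. ] [33.6 30.6  9.1]
 base 598 ((554.517822265625, 196.62489318847656), (174.17308044433594, 83.14210510253906), 78.74512481689453)
 sorter top 668 [ 523.  -223.5   43.2] ((521.9705200195312, -226.72340393066406), (125.54740142822266, 85.46942901611328), 89.48602294921875)
 sorter all 1445 ((526.0355224609375, -223.73114013671875), (106.89822387695312, 130.40464782714844), 2.4435229301452637)
top orange 493 z [121.3 172.8 200.5]
 minrect (553.6741333007812, 208.58395385742188) 149.1222686767578 9.152368545532227 77.90540313720703
 top [553.  201.8] [1.98000e-01 9.80000e-01 5.54354e+02 2.16665e+02]
 block 267 [540.2 207.5  71.7] ((543.5206909179688, 208.03350830078125), (60.54796600341797, 39.447200775146484), 78.60987854003906)
 posttop 79 [566.1 286.1 155.5] [31.5 25.3 10.8]
 posttop 105 [536.5 127.9 155.3] [31.9 28.4 11.8]
 base 883 ((552.486572265625, 206.5443878173828), (199.55270385742188, 81.38114166259766), 79.21257781982422)
 sorter top 976 [ 519.3 -229.3   43.4] ((519.6539916992188, -229.90054321289062), (119.48200225830078, 85.2267837524414), 88.4134292602539)
 sorter all 1890 ((517.7988891601562, -230.12557983398438), (126.51780700683594, 107.89045715332031), 88.7333755493164)
tall [219. -16.  15.] [ 801.  172. 1495.]
tape [219. -20.  15.] [ 443.   42. 1495.]
```

View pics/crop.png

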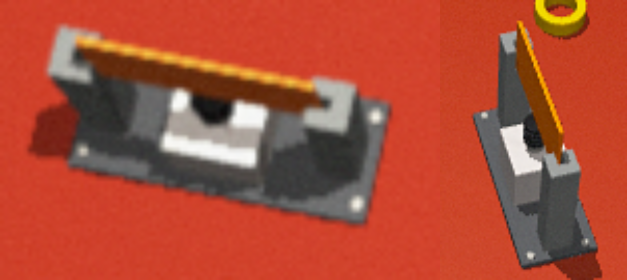

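The crop confirms it: the orange plate stands in the middle stand's posts, with the black head below it at scene (345,315). The stand is at about (555.3, 208.3), yaw −11.3°. The sorter is at about (520,−228), yaw about −1.5°. I'll turn the tool to yaw 78.7° while lifting.

>>> step_arm(deltas=[[1, 0, 0, -0.02, 0.094], [1, 0, 0, -0.02, 0.094], [1, 0, 0, -0.02, 0.094], [1, 0, 0, -0.02, 0.094], [1, 0, 0, -0.02, 0.094], [1, 0, 0, -0.02, 0.094], [1, 0, 0, -0.02, 0.094], [1, 0, 0, -0.02, 0.094]])

```text
time: 0.9
tool_pos: [223.4, 474.9, 317.7]
tcp_rot: [-3.141, 0.001, 1.514]
contact_force: [-0.2, 0.5, 0.1]
grip_width: 91.5
finger_force: 0.0
```

>>> step_arm(deltas=[[1, 0, 0, 0, 0.0933], [1, -0.036, 0.069, 0, 0], [1, -0.036, 0.069, 0, 0], [1, -0.036, 0.069, 0, 0], [1, -0.036, 0.069, 0, 0], [1, -0.036, 0.069, 0, 0], [1, -0.036, 0.069, 0, 0], [1, -0.036, 0.069, 0, 0]])

```text
time: 1.7
tool_pos: [436.6, 303.0, 317.4]
tcp_rot: [-3.141, 0.0, 1.374]
contact_force: [-0.0, 0.1, 0.2]
grip_width: 91.8
finger_force: 0.0
```

>>> step_arm(deltas=[[1, -0.035, 0.0675, 0, 0], [1, -0.035, 0.0675, 0, 0], [1, -0.035, 0.0675, 0, 0], [1, -0.035, 0.0675, 0, 0], [1, 0, 0, 0.05, 0], [1, 0, 0, 0.05, 0], [1, 0, 0, 0.05, 0], [1, 0, 0, 0, 0]])

```text
time: 2.5
tool_pos: [552.5, 208.6, 238.8]
tcp_rot: [-3.134, 0.003, 1.374]
contact_force: [-1.1, 0.1, -1.0]
grip_width: 92.1
finger_force: 0.0
```

Run:
```python
from h import *
a=shot('scene','scene1')[0]; b=shot('top','top1')[0]; o=bot.get_obs(); print(o['tool_pos'],o['tcp_rot'])
print(proj('scene',o['tool_pos']),proj('top',o['tool_pos']))
c=a[190:390,290:450,::-1]; d=b[170:290,150:300,::-1]
cv2.imwrite('pics/c1.png',np.hstack([cv2.resize(c,(400,500)),cv2.resize(d,(400,500))]))
```

```text
[554.43848684 209.24626034 242.92418584] [-3.14097038e+00  1.94194957e-04  1.37403098e+00]
(np.float64(349.6727338566644), np.float64(271.5573014592273)) (np.float64(223.57608677728587), np.float64(229.45612427545112))
```

View pics/c1.png

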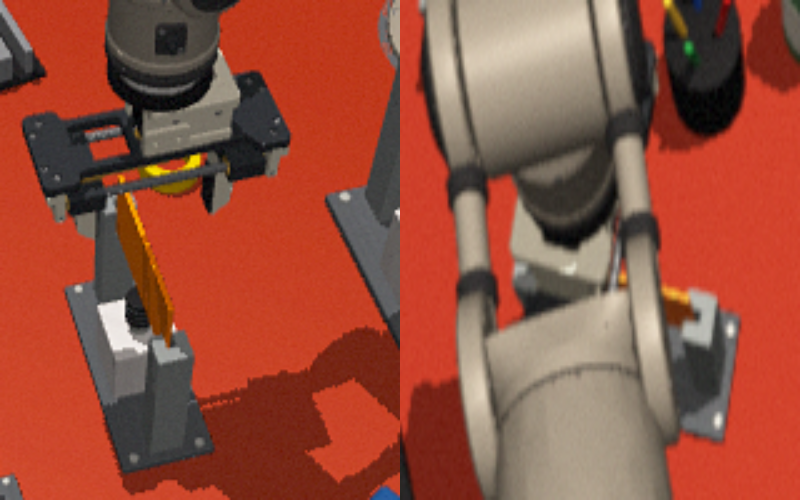

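The scene crop shows the open fingers straddling the orange plate's top edge, clear of the posts. Next I descend and close.

>>> step_arm(deltas=[[1, 0, 0, 0.033, 0], [1, 0, 0, 0.033, 0], [1, 0, 0, 0.033, 0], [1, 0, 0, 0.031, 0], [0.4, 0, 0, 0, 0], [0.4, 0, 0, 0, 0], [0.4, 0, 0, 0, 0], [0.4, 0, 0, 0, 0]])

```text
time: 3.4
tool_pos: [555.0, 209.4, 179.1]
tcp_rot: [3.139, -0.001, 1.374]
contact_force: [-0.6, -0.4, 0.5]
grip_width: 64.3
finger_force: 0.0
```

>>> step_arm(deltas=[[0.2, 0, 0, 0, 0], [0.15, 0, 0, 0, 0], [0.1, 0, 0, 0, 0], [0, 0, 0, 0, 0], [0, 0, 0, 0, 0], [0, 0, 0, 0, 0], [0, 0, 0, 0, 0]])

```text
time: 4.1
tool_pos: [554.4, 209.2, 177.7]
tcp_rot: [-3.142, -0.0, 1.374]
contact_force: [-0.1, -0.2, 0.2]
grip_width: 8.4
finger_force: 0.0
```

>>> step_arm(deltas=[[0, 0, 0, 0, 0], [0, 0, 0, 0, 0], [0, 0, 0, 0, 0], [0, 0, 0, 0, 0]])

```text
time: 4.5
tool_pos: [554.4, 209.2, 177.7]
tcp_rot: [-3.142, -0.0, 1.374]
contact_force: [-0.1, 1.0, -0.0]
grip_width: 4.6
finger_force: 30.0
```

>>> step_arm(deltas=[[0, 0, 0, -0.01, 0], [0, 0, 0, -0.01, 0], [0, 0, 0, -0.02, 0], [0, 0, 0, -0.02, 0], [0, 0, 0, -0.02, 0], [0, 0, 0, -0.03, 0], [0, 0, 0, -0.03, 0], [0, 0, 0, 0, 0]])

```text
time: 5.3
tool_pos: [555.5, 209.5, 250.7]
tcp_rot: [3.137, -0.002, 1.374]
contact_force: [0.1, -0.4, -0.2]
grip_width: 4.8
finger_force: 30.0
```

>>> step_arm(deltas=[[0, 0, 0, -0.03, 0], [0, 0, 0, -0.03, 0], [0, 0, 0, 0, 0], [0, 0, 0, 0, 0]])

```text
time: 5.7
tool_pos: [554.2, 209.2, 277.2]
tcp_rot: [-3.141, 0.0, 1.374]
contact_force: [0.3, 0.5, -1.7]
grip_width: 4.9
finger_force: 30.0
```

Run:
```python
from h import *
o=bot.get_obs(); tp=o['tool_pos']; print(tp,o['tcp_rot'],o['finger_force'])
for n in('scene','top'):
    I,D=shot(n,n+'2'); P=cloud(n,D); H=cv2.cvtColor(I,cv2.COLOR_RGB2HSV).astype(int); h,s=H[...,0],H[...,1]
    m=(D>0)&(h>=9)&(h<=22)&(s>150)&(P[...,2]>120)&(P[...,2]<280)&(np.hypot(P[...,0]-tp[0],P[...,1]-tp[1])<110)
    Q=P[m]; print(n,m.sum(),np.percentile(Q[:,2],[1,99]).round(1) if len(Q) else '')
    if len(Q)>20: print(cv2.minAreaRect(Q[:,:2].astype(np.float32)))
    if n=='scene':
        # bottom edge: per-column lowest pixel
        v,u=np.nonzero(m); print(u.min(),u.max(),v.min(),v.max())
        cv2.imwrite('pics/c2.png',cv2.resize(I[150:380,260:460,::-1],(520,598)))
```

```text
[554.24262534 209.18033531 277.15292273] [-3.14125988e+00  8.74313825e-05  1.37397954e+00] 29.999131858348846
scene 289 [220.5 278.7]
((562.0140991210938, 230.65322875976562), (97.30513763427734, 5.70987606048584), 81.6049575805664)
344 362 264 305
top 55 [225.5 279.3]
((539.3882446289062, 147.5865020751953), (22.21738624572754, 2.1164329051971436), 79.56145477294922)
```

View pics/c2.png

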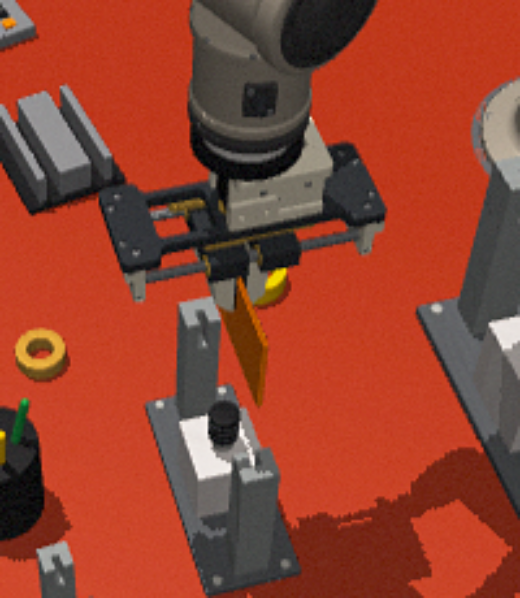

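The plate is lifted free: its lower edge is at about z = 222. The gauge's black head is still home in the block at crop (223,425). Next I find the sorter's slot edges and the gauge head's position.

Run:
```python
from h import *
for n in('scene','top'):
    z=np.load('pics/%s0.npz'%n); P=cloud(n,z['D']); c=np.array([521,-227])
    d=P[...,:2]-c; m=(np.abs(d[...,0])<75)&(np.abs(d[...,1])<80)&(P[...,2]>40)&(P[...,2]<48)
    Q=P[m]
    # fins: cluster in x after removing tilt; tilt by best sharpness of histogram
    best=max(np.radians(np.arange(-5,5.1,.25)),key=lambda a:np.sum(np.histogram((Q[:,0]-521)*np.cos(a)+(Q[:,1]+227)*np.sin(a),np.arange(-60,61,2))[0]**2.))
    u=(Q[:,0]-521)*np.cos(best)+(Q[:,1]+227)*np.sin(best); w=-(Q[:,0]-521)*np.sin(best)+(Q[:,1]+227)*np.cos(best)
    hh=np.histogram(u,np.arange(-60,61,2))[0]; print(n,'yaw',np.degrees(best),'y range',np.percentile(w,[1,99]))
    print(dict((int(x),int(k)) for x,k in zip(np.arange(-60,60,2),hh) if k))
    z=np.load('pics/%s2.npz'%n); I=z['I']; P=cloud(n,z['D'])
    m=(I.max(2)<70)&(np.hypot(P[...,0]-555,P[...,1]-208)<30)&(P[...,2]>85)&(P[...,2]<125)
    Q=P[m]; print('head',m.sum(), Q.mean(0).round(1) if m.any() else '', Q.min(0).round(1) if m.any() else '',Q.max(0).round(1) if m.any() else '')
    if m.sum()>20:
        t=Q[Q[:,2]>113]; print(len(t),t.mean(0), cv2.minEnclosingCircle(t[:,:2].astype(np.float32)) if len(t) else '')
```

```text
scene yaw -2.0 y range [-59.02722161  60.61692818]
{-44: 1, -42: 9, -40: 17, -38: 20, -36: 23, -34: 22, -32: 12, -30: 2, -18: 12, -16: 17, -14: 22, -12: 20, -10: 25, -8: 20, -6: 20, -4: 22, -2: 13, 0: 26, 2: 26, 4: 17, 6: 25, 8: 20, 10: 15, 12: 20, 14: 24, 16: 27, 18: 12, 20: 1, 32: 12, 34: 23, 36: 19, 38: 23, 40: 24, 42: 10}
head 174 [559.1 212.8 109.3] [545.  195.7  86.6] [569.5 222.6 121.4]
93 [557.29660615 209.91581545 116.69446219] ((556.1253662109375, 209.29185485839844), 13.317689895629883)
top yaw 0.0 y range [-61.54619989  55.80988028]
{-44: 30, -42: 21, -40: 20, -38: 33, -36: 35, -34: 2, -32: 1, -20: 24, -18: 36, -16: 22, -14: 19, -12: 36, -10: 37, -8: 22, -6: 23, -4: 31, -2: 38, 0: 34, 2: 21, 4: 21, 6: 36, 8: 31, 10: 21, 12: 24, 14: 37, 16: 8, 28: 2, 30: 23, 32: 35, 34: 22, 36: 24, 38: 26, 40: 8}
head 0
```

>>> step_arm(deltas=[[0, 0, 0, 0, -0.0545], [0, 0, 0, 0, -0.0545], [0, -0.04, 0, 0, 0], [0, -0.075, 0, 0, 0], [0, -0.08, 0.0044, 0, 0], [0, -0.08, 0, 0, 0], [0, -0.08, 0, 0, 0], [0, -0.08, 0, 0, 0]])

```text
time: 6.6
tool_pos: [550.5, -9.8, 276.8]
tcp_rot: [-3.14, -0.0, 1.545]
contact_force: [0.1, -0.1, -0.5]
grip_width: 5.1
finger_force: 30.0
```

>>> step_arm(deltas=[[0, -0.08, 0, 0, 0], [0, -0.08, 0, 0, 0], [0, -0.08, 0, 0, 0], [0, -0.08, 0, 0.0, 0], [0, -0.08, 0, 0.0, 0], [0, -0.04, 0, 0.04, 0], [0, 0, 0, 0.06, 0], [0, 0, 0, 0.06, 0]])

```text
time: 7.4
tool_pos: [544.9, -229.1, 195.8]
tcp_rot: [-3.141, -0.0, 1.543]
contact_force: [1.1, -0.1, -1.0]
grip_width: 4.8
finger_force: 30.0
```

>>> step_arm(deltas=[[0, 0, 0, 0.03, 0], [0, 0, 0, 0, 0], [0, 0, 0, 0, 0]])

```text
time: 7.7
tool_pos: [545.4, -228.2, 182.6]
tcp_rot: [-3.141, -0.0, 1.545]
contact_force: [0.8, -0.6, -1.2]
grip_width: 4.8
finger_force: 30.0
```

```bash
cat > s.py <<'E'
from h import *
import sys
k=sys.argv[1]
o=bot.get_obs(); tp=o['tool_pos']; print(tp,o['tcp_rot'],o['grip_width'],o['contact_force'])
for n in('scene','top'):
    I,D=shot(n,n+k); P=cloud(n,D); H=cv2.cvtColor(I,cv2.COLOR_RGB2HSV).astype(int); h,s=H[...,0],H[...,1]
    m=(D>0)&(h>=9)&(h<=22)&(s>150)&(P[...,2]>5)&(np.hypot(P[...,0]-tp[0],P[...,1]-tp[1])<90)
    Q=P[m]; print(n,m.sum())
    if len(Q)>20: print(np.percentile(Q[:,2],[1,99]).round(1),cv2.minAreaRect(Q[:,:2].astype(np.float32)),cv2.fitLine(Q[:,:2].astype(np.float32),cv2.DIST_HUBER,0,.01,.01).ravel().round(3))
    if n=='scene': cv2.imwrite('pics/c%s.png'%k,cv2.resize(I[110:250,220:340,::-1],(514,600),interpolation=cv2.INTER_CUBIC))
E
python3 s.py 3
```

```text
[ 545.44926711 -228.15087175  182.61083893] [-3.14112216e+00 -3.62263423e-04  1.54525690e+00] 4.827983570655821 [ 0.77581492 -0.5808609  -1.18995087]
scene 380
[127.5 271.1] ((555.3074951171875, -223.60997009277344), (79.04866790771484, 132.43304443359375), 24.051069259643555) [ 1.20000e-02  1.00000e+00  5.49643e+02 -1.98328e+02]
top 5
```

View pics/c3.png

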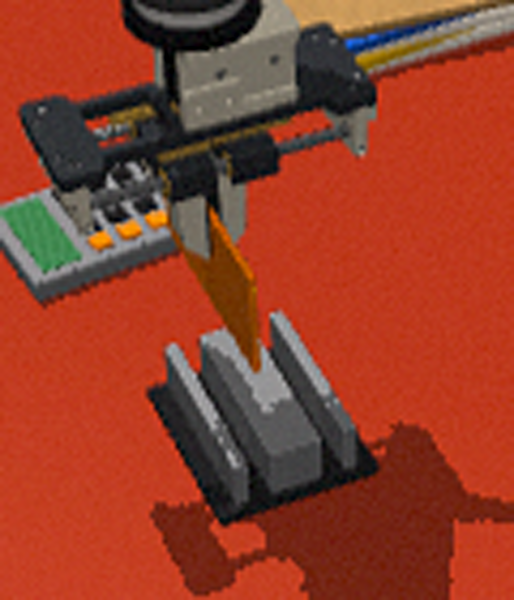

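The plate hangs over the sorter; its lower corner is at crop (255,365), lined up with the far slot. I'll descend to just above the fins, then re-measure plate against fins in the same view.

>>> step_arm(deltas=[[0, 0, -0.002, 0.04, 0], [0, 0, 0, 0.04, 0], [0, 0, 0, 0.04, 0], [0, 0, 0, 0.027, 0], [0, 0, 0, 0, 0], [0, 0, 0, 0, 0]])

```text
time: 8.4
tool_pos: [544.9, -228.4, 110.1]
tcp_rot: [3.14, 0.001, 1.545]
contact_force: [0.8, 0.5, -1.1]
grip_width: 4.9
finger_force: 30.0
```

```bash
cat >> s.py <<'E'
I,D=[np.load('pics/scene%s.npz'%k)[q] for q in 'ID']; P=cloud('scene',D); H=cv2.cvtColor(I,cv2.COLOR_RGB2HSV).astype(int); h,s=H[...,0],H[...,1]
a=np.radians(-1.7); U=(P[...,0]-521)*np.cos(a)+(P[...,1]+227)*np.sin(a); W=-(P[...,0]-521)*np.sin(a)+(P[...,1]+227)*np.cos(a)
near=(np.abs(U)<60)&(np.abs(W)<75)&(D>0)
m=near&(h>=9)&(h<=22)&(s>150)&(P[...,2]>40)&(P[...,2]<100)
f=near&(s<90)&(abs(P[...,2]-44)<4)
for lo in range(-70,70,20):
    b=(W>=lo)&(W<lo+20)
    if (m&b).sum()>3: print(lo,'plate U',np.median(U[m&b]).round(1),'zmin',P[m&b][:,2].min().round(1),'n',(m&b).sum(), end=' ')
    x=U[f&b]; r=x[abs(x)<24]; g=x[x>28]; l=x[x<-28]
    print('W',lo,'rib',np.percentile(r,[2,98]).round(1) if len(r)>5 else '','fin+',np.percentile(g,[2,98]).round(1) if len(g)>5 else '')
E
python3 s.py 4
```

```text
[ 544.94699888 -228.40136237  110.07278647] [3.14043877e+00 5.07595023e-04 1.54524916e+00] 4.899862625043855 [ 0.82871929  0.53158156 -1.08408803]
scene 348
[ 24.7 213. ] ((551.5849609375, -224.4749755859375), (77.35514831542969, 130.3101043701172), 23.3674259185791) [ 1.00000e-02  1.00000e+00  5.48850e+02 -1.97827e+02]
top 3
-70 plate U 28.2 zmin 57.0 n 5 W -70 rib  fin+ [33.4 41.3]
-50 plate U 27.5 zmin 53.9 n 5 W -50 rib [-16.3  -8.3] fin+ [35.  43.3]
-30 plate U 27.1 zmin 55.5 n 12 W -30 rib [-17.   -6.9] fin+ [33.8 43.6]
-10 plate U 26.9 zmin 52.7 n 24 W -10 rib [-16.4  -1.6] fin+ [33.2 41.8]
10 plate U 27.0 zmin 53.4 n 29 W 10 rib [-15.6   6.2] fin+ [32.4 42.4]
30 plate U 27.2 zmin 58.1 n 31 W 30 rib [-15.4  10.2] fin+ [31.8 42. ]
50 plate U 26.8 zmin 51.4 n 44 W 50 rib [-16.8  17.2] fin+ [32.9 42.5]
```

View pics/c4.png

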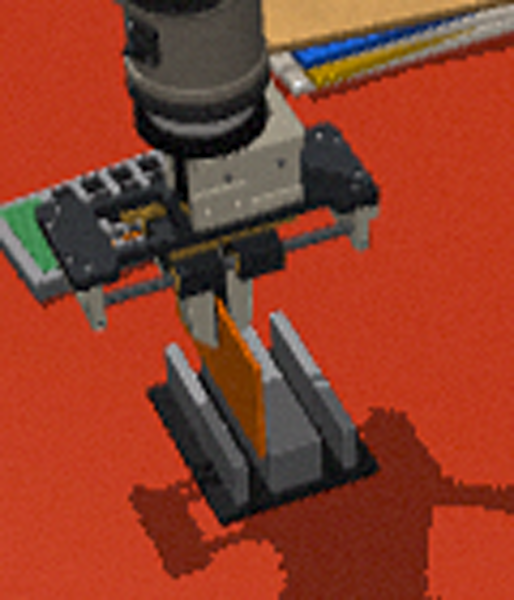

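In the scene view the plate's face is at U≈27.1, so its centre is ≈24.6. The fins put the slot centre at ≈25.6. I correct +1 mm and lower.

>>> step_arm(deltas=[[0, 0, 0.002, 0.01, 0], [0, 0, 0, 0.02, 0], [0, 0, 0, 0.02, 0], [0, 0, 0, 0.02, 0], [0, 0, 0, 0.01, 0], [0, 0, 0, 0.01, 0], [0, 0, 0, 0, 0], [0, 0, 0, 0, 0]])

```text
time: 9.3
tool_pos: [545.5, -228.3, 64.2]
tcp_rot: [3.141, 0.0, 1.545]
contact_force: [0.1, 0.1, -1.8]
grip_width: 5.1
finger_force: 30.0
```

>>> step_arm(deltas=[[0.1, 0, 0, 0, 0], [0.2, 0, 0, 0, 0], [0.3, 0, 0, 0, 0], [0.4, 0, 0, 0, 0], [0.5, 0, 0, 0, 0], [0.5, 0, 0, 0, 0], [0.5, 0, 0, 0, 0], [0.5, 0, 0, 0, 0]])

```text
time: 10.1
tool_pos: [545.4, -228.2, 64.2]
tcp_rot: [-3.142, -0.0, 1.545]
contact_force: [-0.4, 0.0, 0.3]
grip_width: 45.8
finger_force: 0.0
```

```bash
python3 s.py 5
```

```text
[ 545.40854376 -228.16400326   64.17776371] [-3.14158070e+00 -1.01098765e-04  1.54521249e+00] 45.80560373650294 [-0.41712086  0.03016955  0.32154975]
scene 342
[  7.9 198.9] ((561.4552612304688, -225.92266845703125), (142.8416748046875, 80.56649780273438), 89.3438949584961) [ 2.20000e-02  1.00000e+00  5.49362e+02 -2.06966e+02]
top 0
W -70 rib [-12.9   9.4] fin+ 
-50 plate U 27.7 zmin 43.6 n 16 W -50 rib [-10.3   9.7] fin+ 
-30 plate U 27.6 zmin 41.3 n 28 W -30 rib [0.2 9.9] fin+ [34.3 39.1]
-10 plate U 27.6 zmin 44.3 n 35 W -10 rib [-16.9   9.5] fin+ [35.7 42.3]
10 plate U 27.6 zmin 40.2 n 39 W 10 rib [-16.1   9.4] fin+ [33.7 42.5]
30 plate U 27.5 zmin 42.4 n 37 W 30 rib [-15.9  12.4] fin+ [34.2 42.6]
50 plate U 27.2 zmin 40.5 n 50 W 50 rib [-16.8  17.1] fin+ [33.5 41.9]
```

View pics/c5.png

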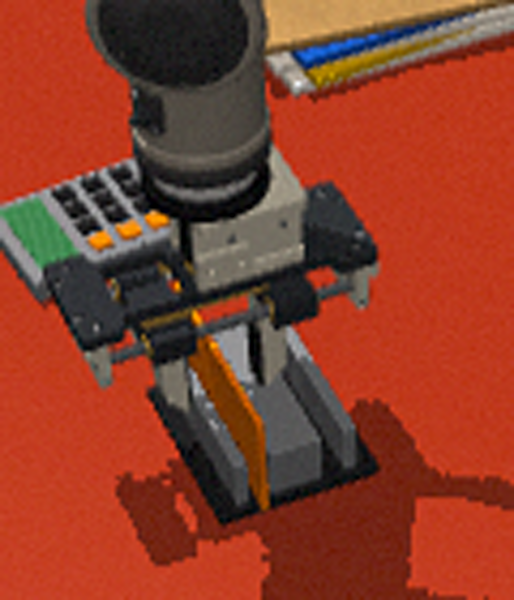

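The plate stands fully down in the far slot: lower edge at z≈8, upright, fingers clear. I lift off and return to the gauge.

>>> step_arm(deltas=[[0.6, 0, 0, -0.02, 0], [0.7, 0, 0, -0.05, 0], [0.7, 0, 0, -0.08, 0], [0.7, 0, 0, -0.08, 0], [0.7, 0, 0, -0.08, 0], [0.7, 0.04, 0, -0.04, 0], [0.7, 0.08, 0, 0, 0], [0.7, 0.08, -0.0064, 0, 0]])

```text
time: 11.0
tool_pos: [545.1, -127.6, 240.9]
tcp_rot: [3.139, 0.001, 1.544]
contact_force: [0.4, -0.0, 0.5]
grip_width: 64.8
finger_force: 0.0
```

>>> step_arm(deltas=[[0.7, 0.08, 0, 0, 0], [0.7, 0.08, 0, 0, 0], [0.7, 0.08, 0, 0, 0], [0.7, 0.08, 0, 0, 0], [0.7, 0.08, 0, 0, 0], [0.7, 0.08, 0, 0, 0], [0.7, 0.08, 0, 0, 0], [0.7, 0.08, 0, 0, 0]])

```text
time: 11.8
tool_pos: [552.7, 193.4, 240.2]
tcp_rot: [3.141, -0.0, 1.545]
contact_force: [0.4, -0.4, -0.9]
grip_width: 64.1
finger_force: 0.0
```

>>> step_arm(deltas=[[0.6, 0.0345, 0, 0, 0.0545], [0.6, 0, 0, 0, 0.0545], [0.6, 0, 0, 0, 0], [0.6, 0, 0, 0, 0], [0.6, 0, 0, 0, 0]])

```text
time: 12.3
tool_pos: [553.5, 208.5, 239.6]
tcp_rot: [3.141, -0.0, 1.375]
contact_force: [-1.0, -0.4, -0.4]
grip_width: 54.7
finger_force: 0.0
```

Run:
```python
from h import *
o=bot.get_obs(); print(o['tool_pos'],o['tcp_rot'])
I,D=shot('scene','scene6'); P=cloud('scene',D)
m=(I.max(2)<75)&(np.hypot(P[...,0]-556,P[...,1]-209)<22)&(P[...,2]>85)&(P[...,2]<122)
v,u=np.nonzero(m); print(m.sum(),u.min(),u.max(),v.min(),v.max())
t=P[m&(P[...,2]>113)]; print(len(t),t.mean(0),cv2.minEnclosingCircle(t[:,:2].astype(np.float32)))
z=np.load('pics/scene5.npz'); 
b=(P[...,2]>66)&(P[...,2]<78)&(I.min(2)>130)&(np.hypot(P[...,0]-556,P[...,1]-209)<50); print(b.sum(),cv2.minAreaRect(P[b][:,:2].astype(np.float32)))
H=cv2.cvtColor(I,cv2.COLOR_RGB2HSV).astype(int); h,s=H[...,0],H[...,1]
Q=P[(h>=9)&(h<=22)&(s>150)&(np.abs(P[...,0]-549)<40)&(np.abs(P[...,1]+227)<85)&(D>0)&(P[...,2]>6)]
print('plate',len(Q),np.percentile(Q,[1,99],axis=0).round(1))
```

```text
[553.4682094  208.46056808 239.58275467] [ 3.14131927e+00 -1.75875870e-04  1.37479093e+00]
174 340 351 304 320
95 [556.94665766 209.67750652 116.54152419] ((556.2149658203125, 209.28903198242188), 13.632046699523926)
363 ((555.8452758789062, 207.9492950439453), (59.91415786743164, 60.67186737060547), 78.57579040527344)
plate 347 [[ 543.6 -299.    10. ]
 [ 552.  -157.    85.8]]
```

>>> step_arm(deltas=[[0.6, 0.001, 0.0018, 0.05, 0], [0.6, 0, 0, 0.07, 0], [0.6, 0, 0, 0.07, 0], [0.6, 0, 0, 0.05, 0], [0.6, 0, 0, 0.03, 0], [0.6, 0, 0, 0.015, 0], [0.6, 0, 0, 0, 0], [0.6, 0, 0, 0, 0]])

```text
time: 13.15
tool_pos: [555.0, 209.3, 97.7]
tcp_rot: [3.14, -0.001, 1.374]
contact_force: [0.2, 0.2, 0.3]
grip_width: 55.0
finger_force: 0.0
```

>>> step_arm(deltas=[[0.5, 0, 0, 0, 0], [0.4, 0, 0, 0, 0], [0.35, 0, 0, 0, 0], [0.33, 0, 0, 0, 0], [0.32, 0, 0, 0, 0], [0.31, 0, 0, 0, 0], [0.31, 0, 0, 0, 0]])

```text
time: 13.85
tool_pos: [554.4, 209.3, 96.7]
tcp_rot: [3.142, -0.0, 1.374]
contact_force: [0.4, 0.0, 0.3]
grip_width: 28.7
finger_force: 0.0
```

>>> step_arm(deltas=[[0.3, 0, 0, 0, 0], [0.3, 0, 0, 0, 0]])

```text
time: 14.05
tool_pos: [554.4, 209.3, 96.7]
tcp_rot: [3.142, -0.0, 1.374]
contact_force: [0.1, 0.2, -0.1]
grip_width: 27.7
finger_force: 0.0
```

>>> step_arm(deltas=[[0.29, 0, 0, 0, 0], [0.29, 0, 0, 0, 0]])

```text
time: 14.25
tool_pos: [554.4, 209.3, 96.8]
tcp_rot: [3.141, -0.0, 1.374]
contact_force: [-0.2, 0.2, -0.3]
grip_width: 26.6
finger_force: 0.1
```

>>> step_arm(deltas=[[0.285, 0, 0, 0, 0], [0.28, 0, 0, 0, 0], [0.28, 0, 0, 0, 0]])

```text
time: 14.55
tool_pos: [554.6, 209.3, 96.8]
tcp_rot: [3.141, -0.0, 1.374]
contact_force: [1.1, 0.2, -1.1]
grip_width: 25.9
finger_force: 7.1
```

>>> step_arm(deltas=[[0.27, 0, 0, 0, 0], [0.2, 0, 0, 0, 0], [0, 0, 0, 0, 0], [0, 0, 0, 0, 0], [0, 0, 0, 0, 0]])

```text
time: 15.05
tool_pos: [554.5, 209.3, 96.8]
tcp_rot: [3.141, -0.0, 1.374]
contact_force: [1.5, -1.2, -1.8]
grip_width: 25.5
finger_force: 30.0
```

>>> step_arm(deltas=[[0, 0, 0, -0.002, 0], [0, 0, 0, -0.004, 0], [0, 0, 0, -0.004, 0], [0, 0, 0, -0.005, 0], [0, 0, 0, -0.005, 0], [0, 0, 0, 0, 0]])

```text
time: 15.65
tool_pos: [554.3, 209.4, 107.2]
tcp_rot: [3.142, -0.0, 1.374]
contact_force: [-0.4, 0.2, -2.8]
grip_width: 25.1
finger_force: 30.0
```

>>> step_arm(deltas=[[0, 0, 0, -0.006, 0], [0, 0, 0, -0.008, 0], [0, 0, 0, -0.008, 0], [0, 0, 0, -0.008, 0], [0, 0, 0, -0.008, 0], [0, 0, 0, -0.006, 0], [0, 0, 0, -0.004, 0], [0, 0, 0, 0, 0]])

```text
time: 16.45
tool_pos: [554.5, 209.4, 131.1]
tcp_rot: [3.141, -0.0, 1.374]
contact_force: [0.4, 0.5, -2.9]
grip_width: 25.9
finger_force: 30.0
```

>>> step_arm(deltas=[[0, 0, 0, 0, 0], [0, 0, 0, 0, 0], [0, 0, 0, 0, 0], [0, 0, 0, 0, 0]])

```text
time: 16.85
tool_pos: [554.3, 209.3, 130.6]
tcp_rot: [-3.141, 0.0, 1.374]
contact_force: [-0.1, -0.4, -3.1]
grip_width: 25.1
finger_force: 30.0
```

Run:
```python
from h import *
I,D=shot('scene','scene7'); o=bot.get_obs(); print(o['tool_pos'],o['contact_force'],o['moment'],o['finger_force'])
P=cloud('scene',D)
H=cv2.cvtColor(I,cv2.COLOR_RGB2HSV).astype(int); h,s=H[...,0],H[...,1]
near=(np.hypot(P[...,0]-556,P[...,1]-209)<20)&(P[...,2]>65)
for nm,m in(('red',near&((h<8)|(h>172))&(s>140)),('blue',near&(h>100)&(h<130)&(s>120))): print(nm,m.sum(),np.percentile(P[m][:,2],[2,98]) if m.any() else '')
Q=P[(h>=9)&(h<=22)&(s>150)&(np.abs(P[...,0]-549)<40)&(np.abs(P[...,1]+227)<85)&(D>0)&(P[...,2]>6)]
print('plate',len(Q),np.percentile(Q,[1,99],axis=0).round(1))
cv2.imwrite('pics/c7.png',cv2.resize(I[230:380,290:410,::-1],(480,600),interpolation=cv2.INTER_CUBIC))
```

```text
[554.36612548 209.31000085 130.62047258] [-0.45917525  0.21464526 -2.53677622] [-0.06519751  0.09239054  0.02115488] 29.990502297878265
red 17 [ 77.04029144 214.8430102 ]
blue 6 [132.67264483 238.95536936]
plate 349 [[ 543.1 -298.9    8.9]
 [ 552.3 -155.6   85.7]]
```

View pics/c7.png

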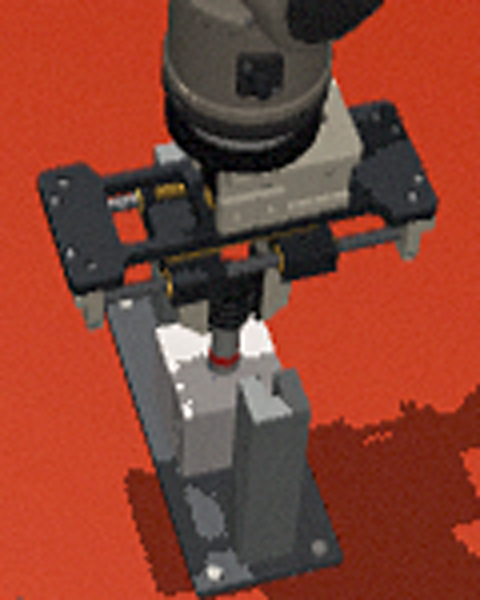

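The red band shows whole at crop (223,360) with bare steel below it, and no blue. The rise is 33.8 mm, forces are low and the plate is at rest. I hand in.

```bash
python3 -c "
from plant import bot
print(bot.close_job())"
```

```text
the job is handed in; nothing more can be done
None
```

The keeper plate stands released in the sorter's far slot, and the gauge is held upright about 34 mm up with the red band showing and the blue hidden; the job is handed in, and no verdict came back.

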